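Deburr the gland hole in an enclosure cover

ROBOT

A 6-joint arm with a two-finger parallel gripper is mounted at the origin on the work surface. World frame = base frame: x ahead of the robot, y to its left, z up, the work surface at z = 0. Lengths are in m, angles in rad, forces in N, time in s.
With the tool pointing down it reaches from about 0.325 to 0.75 m from the base axis. Payload 7.6 kg.
Tool frame: the origin (TCP) lies at the very end of the fingers, on their centre line; the grasp point (between the pads) lies 19 mm behind it (ctrl.tcp_to_grasp is the distance from the TCP to the grasp point, in m); x points along the fingers, y is the direction in which the jaws open and shut, and the axes are right-handed (so a half turn about x gives the same grasp; the last joint's range is limited). The gripper opens to 85 mm and grips with 20 to 120 N. Pads are 22 mm wide; open, the fingers measure 114 mm over their backs; the gripper's body (76 mm by 85 mm) begins 54 mm behind the grasp point. The pads swing forward as they close: fully open they stand 13 mm farther back than shut.
Start: joints at [1.075, 0.052, 1.401, -0, 1.689, -0.07], TCP at [0.217, 0.478, 0.231] pointing down, gripper open.
Joint ranges: [-2.9, 2.9], [-0.91, 2.17], [0.12, 2.37], [-1.06, 4.2], [0.26, 2.73], [-2.93, 2.93]. Speed limits (rad/s): [2.57, 2.57, 3.01, 3.14, 3.14, 3.14].

INTERFACE

Orientations are given as a 3x3 rotation matrix whose columns are the frame's x, y, z axes.
In Python, from cell import ctrl, get_image, job_done gives the robot as it stands.
- The arm moves only by the shell command python3 -m pendant 'ROWS' [FORCE]. ROWS is JSON, a list of rows, each an object with "delta_pos": the shift along the tool's x, y, z in cm, a list of three; "twist": the turn, a rotation vector about the tool's x, y, z in rad, a list of three; "fingers": the closure, from 0 (fully open) to 1 (shut). A call has exactly 10 rows; each row is the pose to reach, as a shift and turn from the pose measured when the call began, along the tool's axes at that moment; what a row does not reach only later rows make up. A row lasts 1/12 s, in which the tool goes at most 41.7 mm and 7.16 degrees, less where a joint would pass 70% of its speed; a pose out of reach is approached as far as the arm can. A call with a gripper value outside its range is refused whole. The fingers move at their own pace and stop on an object; FORCE is the grip in N (left out, the last holds). Time passes only in rows, so rows that repeat a pose let the fingers close, or fill a call up. It gives the time, the measured TCP pose, the force and the opening at its end, in the units of the state.
- ctrl.get_state(): the state, without advancing time (a new reading comes with each control period).
- get_image(name): name is "side" or "top"; returns a dict with "img" (384x512x3 uint8, red, green, blue), "range_z" (384x512 float32, m along the optical axis (not along the pixel's ray), 0 where there is no reading), "mtx" (3x3 intrinsics, pixels), "R" (3x3) and "t" (3): a world point X has camera coordinates R X + t. Camera axes: x right, y down, z forward; pixel columns grow to the right and rows downward; lengths in m; the calibration is good to about 2 mm. A picture is of the moment at which its call begins.
- job_done(): hands the job in, once; it reports no verdict.
The state is a dict: "t": time; "qpos": joint angles; "qvel": joint speeds; "joint_torque": joint torques, N m; "tcp_pos": TCP position; "tool_rot": TCP orientation; "wrist_force": force on the tool from outside, world axes, zero at the start; "moment": the same for the moment, N m; "opening": finger opening in m.
Only numpy, scipy, OpenCV 4.12 (cv2) and the standard library are available. Lean on these libraries where they do the work, as an engineer would, in place of code of your own. Each camera call takes 0.05 s, during which the arm holds its last target. There are 200 camera calls.

TASK

Take the deburring tool from its stand, put its blade into the big hole in the enclosure's cover and, starting at the side of the earth stud, run the blade clockwise (seen from above) right round the edge, back to the stud side, keeping it pressed lightly against the edge all the way: about 5 N, never hard enough to gouge (20 N). Then put the tool back in its stand, standing upright on its collar, and let go, leaving the other things on the bench where they are.

Things in the scene. Friction and masses are not known exactly. Their poses are not given: they have to be found in the camera images.
- deburrer: hand deburring tool, 111 mm tall, about 0.12 kg, standing blade down in its stand. Origin at the blade's tip, z up along the tool. From the tip up: round straight steel blade 9 mm in diameter, 35 mm long (the last 6 mm taper to 3 mm); steel collar 28 mm wide, 35 to 41 mm; black square handle 22 x 22 mm, 41 to 111 mm, its flats square to the tool's x and y
- blade_tip (a point): the tip of the blade (the tool's origin). The blade is rigid, it does not swivel or give; it cuts all round, so the tool need not be turned about its own axis as it goes round
- handle (a point): good place to grip the tool: on its axis, 69 mm above the tip, 42 mm below the handle's top
- stand: grey plastic stand fixed to the bench, a block 70 x 70 x 45 mm with one upright round socket 18 mm in diameter, 40 mm deep, in the middle of its top; left or right of the enclosure. Origin at the centre of its underside
- socket (a point): centre of the socket's mouth, on the stand's top face, 45 mm above the bench. The seated tool's collar rests on this face, its tip 35 mm below it
- enclosure: grey steel box on its back, 200 (its x) x 160 (its y) x 80 mm, fixed to the bench, empty inside. Origin at the centre of its underside. On it a 2 mm gasket and an aluminium cover plate 184 x 144 x 4 mm with a round through hole 50 mm in diameter and, 60 mm from the hole's centre towards the box's +x, a brass earth stud 16 mm high, 16 mm wide; two flat black plugs towards -x
- hole (a point): nominal centre of the hole, in the cover's top face, 86 mm above the bench; x points to the stud, z up. The cover is screwed down rigidly but off-centre, so the true hole centre is up to 4 mm off along x and up to 4 mm along y: feel for the edge. The blade touches it when its axis is 20.5 mm from the true centre. Clockwise from the stud side is first towards -y
- work_depth (a point): point 15 mm below hole: a good height for the blade's tip while it runs round the edge (6 to 30 mm below the cover's top will do; the collar stays clear of the plate)
- clamp_meter: yellow clamp meter with black jaws, 150 x 62 x 34 mm plus jaws, lying at the left. To be left alone. Origin at its underside's middle
- carton: orange cardboard carton 100 x 100 x 60 mm, at the right. To be left alone. Origin at its underside's middle
- screwdriver: screwdriver lying beyond the enclosure. To be left alone. Origin at its underside's middle
- nut_a: brass gland lock nut, a ring 62 mm wide and 9 mm high, lying flat. To be left alone. Origin at its underside's middle
- nut_b: brass gland lock nut, a ring 50 mm wide and 8 mm high, lying flat. To be left alone. Origin at its underside's middle
- oil_can: white squat plastic bottle 44 mm wide, 90 mm high, standing. To be left alone. Origin at its underside's middle
- parts_bin: blue plastic bin 90 x 90 x 50 mm, open on top, fixed on the bench, on the other side of the enclosure from the stand
There are look-alikes about, which are no part of the job. Leave any pink or red look-alike of the deburrer alone.

How it is judged:
By the outcome, as a careful person would: the job done as asked, in the order asked, and still so for the second after the job is handed in, with the robot touching nothing.
It also fails if it takes over 72 s, if anything falls off the work surface, if the arm or the gripper's body presses on something with over 40 N, if the wrist force passes 120 N, or if a joint passes its speed limit or range.

## Working session

There is one attempt and no reset: what is moved stays moved. The work goes in short steps, Python scripts to look and compute and a shell command to move; the robot and the scene stay as the last step left them, time stands still between calls to the robot, and variables do not carry over. Pictures are saved under pics/ and viewed, about 8 in all and at most 12, crops included, and the job is handed in when it is done.

```bash
mkdir -p pics; ls; python3 - <<'E'
from cell import ctrl,get_image
import cv2,numpy as np
s=ctrl.get_state();print({k:np.round(v,3).tolist() for k,v in s.items()}, ctrl.tcp_to_grasp)
for n in("top","side"):
    d=get_image(n);np.savez(f'pics/{n}0.npz',**d);cv2.imwrite(f'pics/{n}0.png',cv2.cvtColor(d['img'],cv2.COLOR_RGB2BGR));print(n,d['R'].round(3).tolist(),d['t'].round(3),d['mtx'].round(1).tolist())
E
```

```text
pics
{'t': 0.0, 'qpos': [1.075, 0.053, 1.402, 0.0, 1.689, -0.07], 'qvel': [0.001, -0.001, 0.001, 0.001, 0.001, 0.0], 'joint_torque': [0.0, -38.166, -36.019, -0.0, 0.006, -0.0], 'tcp_pos': [0.217, 0.478, 0.23], 'tool_rot': [[-0.001, 0.413, 0.911], [-0.001, 0.911, -0.413], [-1.0, -0.002, -0.0]], 'wrist_force': [0.326, -0.085, 0.018], 'moment': [0.024, -0.007, -0.005], 'opening': 0.086} 0.0187
top [[0.021, -1.0, -0.006], [-0.994, -0.02, -0.109], [0.109, 0.009, -0.994]] [0.003 0.585 1.582] [[463.0, 0.0, 257.6], [0.0, 463.0, 191.9], [0.0, 0.0, 1.0]]
side [[-0.985, -0.173, -0.02], [-0.088, 0.594, -0.8], [0.15, -0.786, -0.6]] [0.581 0.118 1.02 ] [[351.4, 0.0, 254.6], [0.0, 351.4, 199.4], [0.0, 0.0, 1.0]]
```

View pics/top0.png

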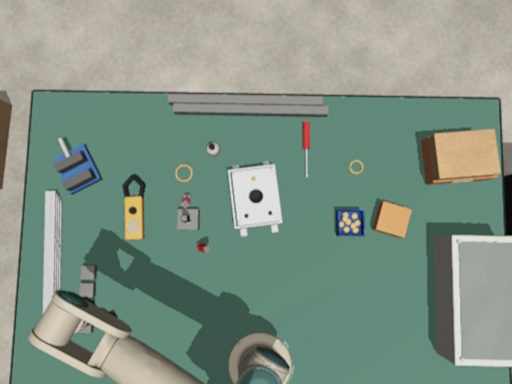

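View pics/side0.png

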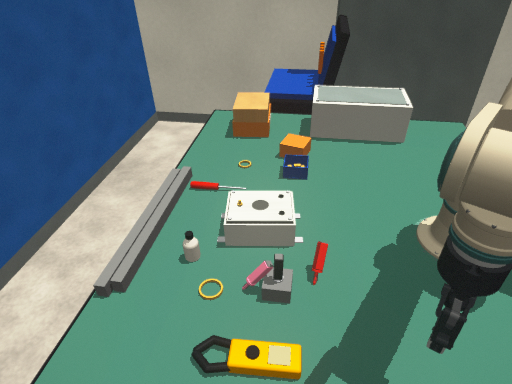

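Top view: the enclosure is at (256,197), its stud at (254,178) pointing away from the robot. The stand is at (188,218) with the black tool in it. Three things could be taken for the tool: black in the stand (side 279,266), pink leaning by the stand (side 259,273; top 186,199), and red lying (side 320,260; top 203,246). I choose the black one.

```bash
cat > h.py <<'E'
import numpy as np,cv2
def load(n): return dict(np.load(f'pics/{n}.npz'))
def ray(d,u,v,z):
    r=d['R'].T@np.linalg.inv(d['mtx'])@np.array([u,v,1.]);c=-d['R'].T@d['t'];return c+r*(z-c[2])/r[2]
def proj(d,X):
    p=d['mtx']@(d['R']@np.asarray(X,float)+d['t']);return p[:2]/p[2]
def cloud(d):
    v,u=np.mgrid[:384,:512];z=d['range_z'];p=np.stack([u,v,np.ones_like(u)],-1)@np.linalg.inv(d['mtx']).T*z[...,None]
    return (p-d['t'])@d['R']
E
python3 - <<'E'
from h import *
t=load('top0');s=load('side0')
a=cv2.resize(t['img'][155:255,165:295],(780,600),interpolation=cv2.INTER_CUBIC)
b=cv2.resize(s['img'][180:310,220:350],(600,600),interpolation=cv2.INTER_CUBIC)
cv2.imwrite('pics/ca.png',a[...,::-1]);cv2.imwrite('pics/cb.png',b[...,::-1])
P=cloud(t);C=cloud(s)
for nm,X,d in(('top',P,t),('side',C,s)):
    x,y,z=X[...,0],X[...,1],X[...,2]
    for lab,lo,hi in(('lid',.078,.094),('standtop',.04,.05),('tooltop',.11,.13)):
        m=((z>lo)&(z<hi)&(x>.35)&(x<.7)&(abs(y)<.25)).astype(np.uint8)
        n,l,st,c=cv2.connectedComponentsWithStats(m)
        for i in range(1,n):
            if st[i,4]>(200 if lab=='lid' else 8):
                q=X[l==i];r=cv2.minAreaRect(q[:,:2].astype(np.float32)*1000);print(nm,lab,st[i],q.mean(0).round(4),np.round(r[0],1),np.round(r[1],1),round(r[2],1))
E
```

```text
top lid [ 228  164   54   64 2351] [0.5655 0.0241 0.0847] [567.2  25.1] [200.1 159.9] 8.3
top standtop [189 209   9  21 141] [0.4867 0.2332 0.0446] [485.3 234.9] [68.9 28.7] 2.1
top tooltop [185 215   3   6  14] [0.4857 0.2465 0.1186] [486.  247.5] [17.1  6.4] 6.7
side lid [ 224  191   72   35 2113] [0.565  0.0378 0.0846] [568.5  32.2] [200.9 158.4] 7.7
side standtop [256 201  10   2  17] [ 0.579  -0.0449  0.0425] [578.4 -45.6] [28.5  5.4] 8.1
side standtop [224 232  71   5 192] [0.558  0.108  0.0451] [558.4 108.1] [197.6   6.7] 8.4
side standtop [313 258  11  11  56] [0.3917 0.1995 0.045 ] [395.2 197.6] [21.9 29.7] 57.0
side standtop [266 267   8   8  31] [0.5065 0.241  0.0443] [504.6 240.1] [28.2 13.4] 57.4
side standtop [283 269  10   9  79] [0.4648 0.237  0.0442] [464.5 236.6] [22.6 26.6] 6.2
```

View pics/ca.png

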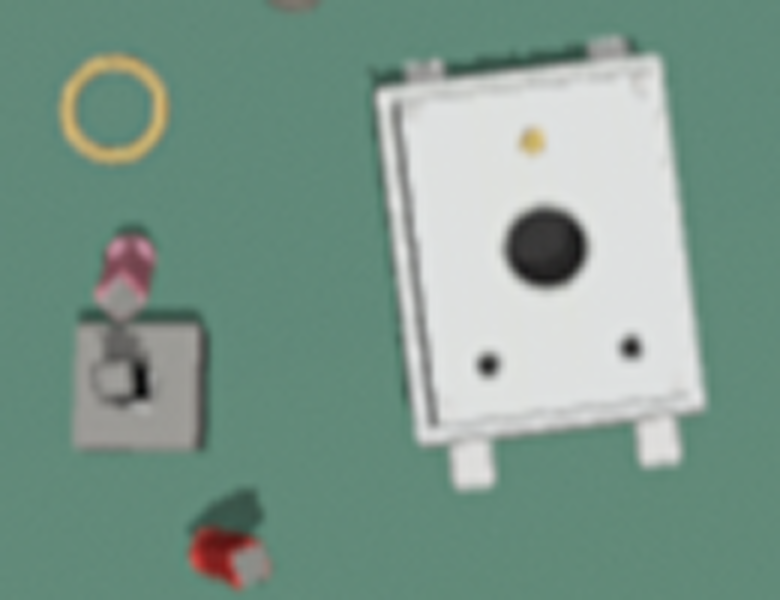

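View pics/cb.png

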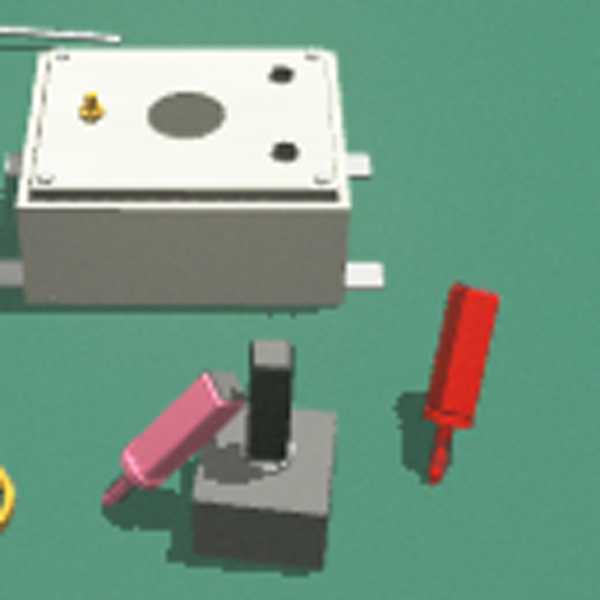

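```bash
python3 - <<'E'
from h import *
t=load('top0');s=load('side0')
print('tooltop',ray(t,165+118/6-.4,155+382/6-.4,.121).round(4),ray(s,220+272*.2167-.4,180+352*.2167-.4,.121).round(4))
print('standtop',[ray(t,165+u/6-.4,155+v/6-.4,.045).round(4).tolist() for u,v in((77,323),(201,320),(201,450),(72,450))])
for n,d,win in(('top',t,(245,185,270,210)),('side',s,(248,198,274,214))):
    u0,v0,u1,v1=win;g=cv2.cvtColor(d['img'],cv2.COLOR_RGB2GRAY)
    m=np.zeros_like(g);m[v0:v1,u0:u1]=(g[v0:v1,u0:u1]<150)
    c=max(cv2.findContours(m,0,2)[0],key=cv2.contourArea)
    pts=np.array([ray(d,u,v,.086)[:2] for u,v in c[:,0]],np.float32)*1000
    print(n,'hole',cv2.fitEllipse(pts))
for n,d,u,v in(('top',t,165+532/6-.4,155+141/6-.4),('side',s,220+91*.2167-.4,180+108*.2167-.4)): print('stud',ray(d,u,v,.094).round(4))
c=np.array([.567,.0275]);ax=np.array([np.cos(np.radians(8.2)),np.sin(np.radians(8.2))]);print(ax)
# upper cloud of the tool and the leaning pink
C=cloud(s);x,y,z=[C[...,i] for i in range(3)]
im=s['img'].astype(int);pk=(im[...,0]-im[...,1]>60)&(im[...,0]>140)&(y>.18)&(z>.005)
q=C[pk&(x>.45)];print('pink',q.min(0),q.max(0))
m=(z>.06)&(abs(y-.24)<.03)&(abs(x-.485)<.03)&~pk;print('tool',C[m].min(0),C[m].max(0),C[m].mean(0))
E
```

```text
tooltop [0.4834 0.2524 0.121 ] [0.4862 0.2573 0.121 ]
standtop [[0.5205, 0.2899, 0.045], [0.5237, 0.2187, 0.045], [0.4492, 0.2161, 0.045], [0.4477, 0.2899, 0.045]]
top hole ((565.5534057617188, 21.181241989135742), (44.22062301635742, 44.72246551513672), 178.30401611328125)
side hole ((568.0810546875, 25.586475372314453), (43.244773864746094, 45.83905792236328), 94.9053955078125)
stud [0.6244 0.0299 0.094 ]
stud [0.6272 0.038  0.094 ]
[0.98977623 0.14262893]
pink [0.45109155 0.25387705 0.01136093] [0.57207869 0.48525639 0.09578158]
tool [0.47548967 0.2432268  0.06050488] [0.5146579  0.26998124 0.12427342] [0.49076855 0.26417851 0.0959639 ]
```

```bash
cat >> h.py <<'E'
def st():
    from cell import ctrl
    s=ctrl.get_state();R=np.array(s['tool_rot']);print('t',round(float(s['t']),2),'tcp',np.round(s['tcp_pos'],4),'F',np.round(s['wrist_force'],1),'open',round(float(s['opening']),4),'\nR',R.round(3).tolist());return s,R
def to(x,y,z,yaw=90):
    s,R=st();d=R.T@(np.array([x,y,z])-s['tcp_pos'])*100
    a=np.radians(yaw);T=np.array([[0,np.cos(a),np.sin(a)],[0,np.sin(a),-np.cos(a)],[-1,0,0]])
    print('cm',d.round(2),'twist',cv2.Rodrigues(R.T@T)[0].ravel().round(3))
E
python3 -m pendant '[{"delta_pos":[0,-0.9,3.4],"twist":[-0.1,0,0],"fingers":0},{"delta_pos":[0.3,-1.9,6.8],"twist":[-0.2,0,0],"fingers":0},{"delta_pos":[0.6,-2.8,10.2],"twist":[-0.3,0,0],"fingers":0},{"delta_pos":[1,-3.8,13.6],"twist":[-0.426,0,0],"fingers":0},{"delta_pos":[1.3,-4.8,17.2],"twist":[-0.426,0,0],"fingers":0},{"delta_pos":[1.6,-5.8,21],"twist":[-0.426,0,0],"fingers":0},{"delta_pos":[2,-6.8,24.6],"twist":[-0.426,0,0],"fingers":0},{"delta_pos":[2.4,-7.8,28.2],"twist":[-0.426,0,0],"fingers":0},{"delta_pos":[2.7,-8.7,31.4],"twist":[-0.426,0,0],"fingers":0},{"delta_pos":[3,-9.3,33.7],"twist":[-0.426,0,0],"fingers":0}]' 30
python3 - <<'E'
from h import *
from cell import get_image
to(.485,.254,.2)
for n in("top","side"):
    d=get_image(n);np.savez(f'pics/{n}1.npz',**d)
s=load('side1');b=cv2.resize(s['img'][190:310,220:340],(600,600),interpolation=cv2.INTER_CUBIC)
cv2.imwrite('pics/cc.png',b[...,::-1])
E
```

```text
t: 0.93
tcp_pos: [0.4868, 0.2516, 0.1998]
tool_rot: [[-0.001, 0.002, 1.0], [-0.002, 1.0, -0.002], [-1.0, -0.002, -0.001]]
wrist_force: [0.5, 0.3, -0.8]
opening: 0.0854
t 0.93 tcp [0.4868 0.2516 0.1998] F [ 0.5  0.3 -0.8] open 0.0854 
R [[-0.001, 0.002, 1.0], [-0.002, 1.0, -0.002], [-1.0, -0.002, -0.001]]
cm [-0.02  0.24 -0.18] twist [-0.002 -0.001  0.002]
```

View pics/cc.png

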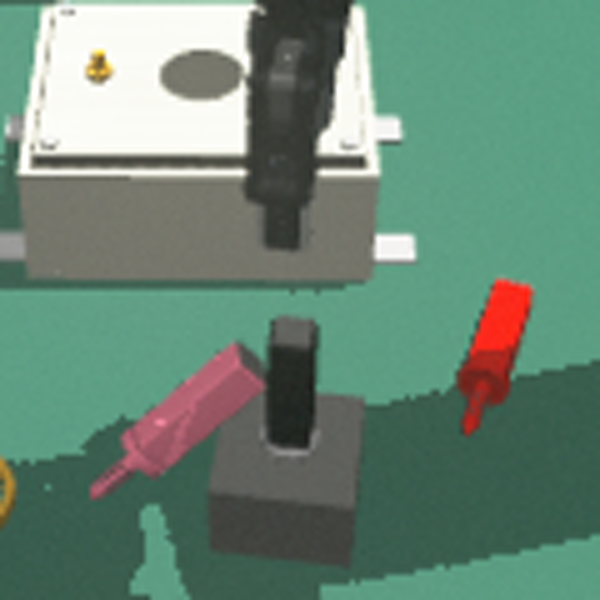

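Side crop: the black tool stands upright with its flats square to the jaws. The pink one leans on the stand's far side, clear of the fingers. Descending.

```bash

python3 -m pendant '[{"delta_pos":[1,0.24,-0.18],"twist":[0,0,0],"fingers":0},{"delta_pos":[3,0.24,-0.18],"twist":[0,0,0],"fingers":0},{"delta_pos":[5,0.24,-0.18],"twist":[0,0,0],"fingers":0},{"delta_pos":[7,0.24,-0.18],"twist":[0,0,0],"fingers":0},{"delta_pos":[9,0.24,-0.18],"twist":[0,0,0],"fingers":0},{"delta_pos":[11,0.24,-0.18],"twist":[0,0,0],"fingers":0},{"delta_pos":[12.5,0.24,-0.18],"twist":[0,0,0],"fingers":0},{"delta_pos":[13.5,0.24,-0.18],"twist":[0,0,0],"fingers":0},{"delta_pos":[14,0.24,-0.18],"twist":[0,0,0],"fingers":0},{"delta_pos":[14,0.24,-0.18],"twist":[0,0,0],"fingers":0}]'
python3 - <<'E'
from h import *
from cell import get_image
for n in("top","side"):
    d=get_image(n);np.savez(f'pics/{n}2.npz',**d)
s=load('side2');b=cv2.resize(s['img'][190:310,220:340],(600,600),interpolation=cv2.INTER_CUBIC)
cv2.imwrite('pics/cd.png',b[...,::-1])
E
```

```text
t: 1.87
tcp_pos: [0.4836, 0.2536, 0.0579]
tool_rot: [[-0.004, 0.003, 1.0], [-0.004, 1.0, -0.003], [-1.0, -0.004, -0.004]]
wrist_force: [-0.4, -0.3, -0.6]
opening: 0.0853
```

View pics/cd.png

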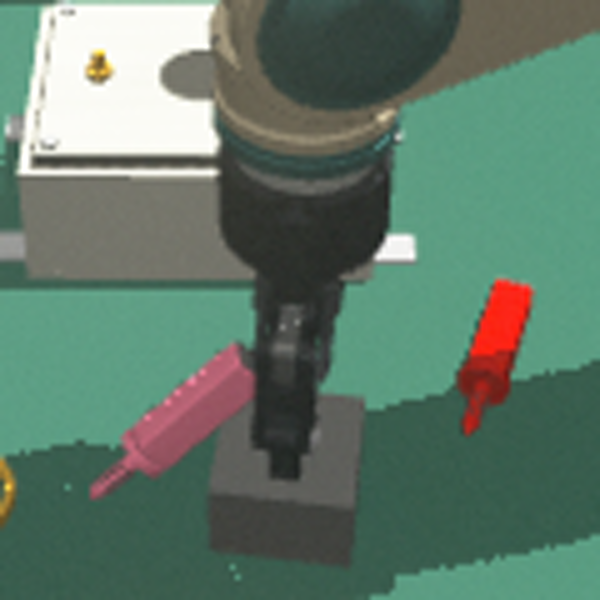

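```bash
python3 - <<'E'
from h import *
s=load('side2');o=np.array([220,190])
for X in((.4836,.254+.03,.0579),(.4836,.254+.05,.0579),(.4836,.254,.121),(.4836,.254,.045),(.4836,.254,.08),(.4936,.254,.08)): print(X,((proj(s,X)-o)*5+2.5).round(1))
E
```

```text
(0.4836, 0.28400000000000003, 0.0579) [291.2 466.5]
(0.4836, 0.304, 0.0579) [286. 500.]
(0.4836, 0.254, 0.121) [301.6 327.5]
(0.4836, 0.254, 0.045) [298.1 436.2]
(0.4836, 0.254, 0.08) [299.7 387.6]
(0.4936, 0.254, 0.08) [279.  385.2]
```

```bash

python3 -m pendant '[{"delta_pos":[-0.1,0,0.15],"twist":[0,0,0],"fingers":0},{"delta_pos":[-0.1,0,0.15],"twist":[0,0,0],"fingers":0.3},{"delta_pos":[-0.1,0,0.15],"twist":[0,0,0],"fingers":1},{"delta_pos":[-0.1,0,0.15],"twist":[0,0,0],"fingers":1},{"delta_pos":[-0.1,0,0.15],"twist":[0,0,0],"fingers":1},{"delta_pos":[-0.1,0,0.15],"twist":[0,0,0],"fingers":1},{"delta_pos":[-0.1,0,0.15],"twist":[0,0,0],"fingers":1},{"delta_pos":[-0.1,0,0.15],"twist":[0,0,0],"fingers":1},{"delta_pos":[-0.1,0,0.15],"twist":[0,0,0],"fingers":1},{"delta_pos":[-0.1,0,0.15],"twist":[0,0,0],"fingers":1}]' 100
python3 - <<'E'
from h import *
to(.485,.254,.059)
E
```

```text
t: 2.8
tcp_pos: [0.4866, 0.2539, 0.0612]
tool_rot: [[-0.001, 0.004, 1.0], [-0.002, 1.0, -0.004], [-1.0, -0.002, -0.001]]
wrist_force: [-0.5, 0.8, 2.7]
opening: 0.0213
t 2.8 tcp [0.4866 0.2539 0.0612] F [-0.5  0.8  2.7] open 0.0213 
R [[-0.001, 0.004, 1.0], [-0.002, 1.0, -0.004], [-1.0, -0.002, -0.001]]
cm [ 0.22  0.01 -0.16] twist [-0.004 -0.001  0.002]
```

```bash

python3 -m pendant '[{"delta_pos":[-1,0,0],"twist":[0,0,0],"fingers":1},{"delta_pos":[-2,0,0],"twist":[0,0,0],"fingers":1},{"delta_pos":[-3,0,0],"twist":[0,0,0],"fingers":1},{"delta_pos":[-4.5,0,0],"twist":[0,0,0],"fingers":1},{"delta_pos":[-6,0,0],"twist":[0,0,0],"fingers":1},{"delta_pos":[-8,0,0],"twist":[0,0,0],"fingers":1},{"delta_pos":[-10,0,0],"twist":[0,0,0],"fingers":1},{"delta_pos":[-12,0,0],"twist":[0,0,0],"fingers":1},{"delta_pos":[-13,0,0],"twist":[0,0,0],"fingers":1},{"delta_pos":[-13.5,0,0],"twist":[0,0,0],"fingers":1}]'
python3 - <<'E'
from h import *
to(.567,.024,.19,98.2)
E
```

```text
t: 3.63
tcp_pos: [0.4873, 0.2544, 0.1989]
tool_rot: [[0.003, 0.004, 1.0], [-0.001, 1.0, -0.004], [-1.0, -0.001, 0.003]]
wrist_force: [0.4, -1.5, -0.6]
opening: 0.0211
t 3.63 tcp [0.4873 0.2544 0.1989] F [ 0.4 -1.5 -0.6] open 0.0211 
R [[0.003, 0.004, 1.0], [-0.001, 1.0, -0.004], [-1.0, -0.001, 0.003]]
cm [  0.92 -23.01   8.05] twist [-0.147  0.003  0.001]
```

```bash

python3 -m pendant '[{"delta_pos":[0,-2,0.7],"twist":[0,0,0],"fingers":1},{"delta_pos":[0,-5,1.8],"twist":[0,0,0],"fingers":1},{"delta_pos":[0,-8,2.8],"twist":[-0.05,0,0],"fingers":1},{"delta_pos":[0,-11,3.8],"twist":[-0.1,0,0],"fingers":1},{"delta_pos":[0,-14,4.9],"twist":[-0.147,0,0],"fingers":1},{"delta_pos":[0,-17,6],"twist":[-0.147,0,0],"fingers":1},{"delta_pos":[0,-20,7],"twist":[-0.147,0,0],"fingers":1},{"delta_pos":[0.3,-22,7.7],"twist":[-0.147,0,0],"fingers":1},{"delta_pos":[0.9,-23,8.05],"twist":[-0.147,0.003,0],"fingers":1},{"delta_pos":[0.9,-23,8.05],"twist":[-0.147,0.003,0],"fingers":1}]'
python3 - <<'E'
from h import *
from cell import get_image
to(.567,.024,.19,98.2)
for n in("top","side"):
    d=get_image(n);np.savez(f'pics/{n}3.npz',**d)
s=load('side3');b=cv2.resize(s['img'][130:250,200:320],(600,600),interpolation=cv2.INTER_CUBIC)
cv2.imwrite('pics/ce.png',b[...,::-1])
for X in((.567,.024,.086),(.567,.024,.139)):print(((proj(s,X)-[200,130])*5+2.5).round(1))
E
```

```text
t: 4.47
tcp_pos: [0.5665, 0.0224, 0.1877]
tool_rot: [[-0.004, -0.14, 0.99], [-0.001, 0.99, 0.14], [-1.0, -0.0, -0.004]]
wrist_force: [-0.4, 0.0, -2.3]
opening: 0.021
t 4.47 tcp [0.5665 0.0224 0.1877] F [-0.4  0.  -2.3] open 0.021 
R [[-0.004, -0.14, 0.99], [-0.001, 0.99, 0.14], [-1.0, -0.0, -0.004]]
cm [-0.23  0.15  0.07] twist [-0.003 -0.004  0.   ]
[304.7 373.1]
[303.7 299.6]
```

View pics/ce.png

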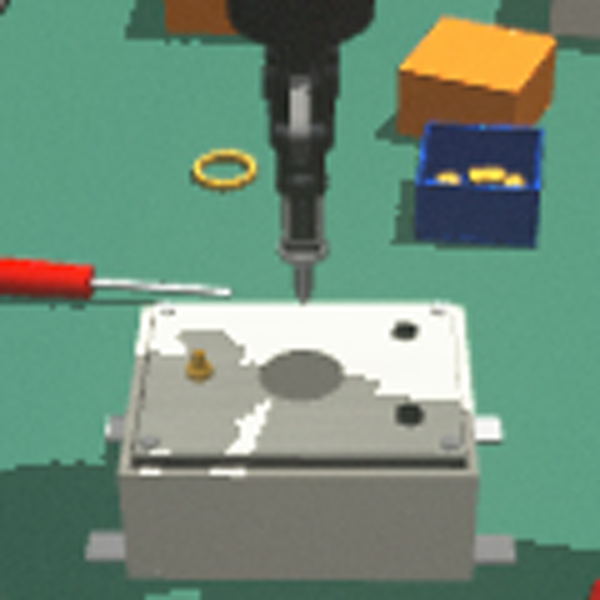

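Side view: the tool is held straight, its tip at (304,300), as predicted. The hole centre is at about (302,375), roughly at (0.568, 0.0255). Going in.

```bash

python3 -m pendant '[{"delta_pos":[0,0.3,0.2],"twist":[0,0,0],"fingers":1},{"delta_pos":[0.5,0.3,0.2],"twist":[0,0,0],"fingers":1},{"delta_pos":[1.5,0.3,0.2],"twist":[0,-0.003,0],"fingers":1},{"delta_pos":[2.5,0.3,0.2],"twist":[0,-0.003,0],"fingers":1},{"delta_pos":[3.5,0.3,0.2],"twist":[0,-0.003,0],"fingers":1},{"delta_pos":[4.5,0.3,0.2],"twist":[0,-0.003,0],"fingers":1},{"delta_pos":[5.5,0.3,0.2],"twist":[0,-0.003,0],"fingers":1},{"delta_pos":[6.3,0.3,0.2],"twist":[0,-0.003,0],"fingers":1},{"delta_pos":[6.6,0.3,0.2],"twist":[0,-0.003,0],"fingers":1},{"delta_pos":[6.6,0.3,0.2],"twist":[0,-0.003,0],"fingers":1}]'
python3 -m pendant '[{"delta_pos":[0,0,0],"twist":[0,0,0],"fingers":1},{"delta_pos":[0,0,0],"twist":[0,0,0],"fingers":1},{"delta_pos":[0,0,0],"twist":[0,0,0],"fingers":1},{"delta_pos":[0,0,0.2],"twist":[0,0,0],"fingers":1},{"delta_pos":[0,0,0.4],"twist":[0,0,0],"fingers":1},{"delta_pos":[0,0,0.6],"twist":[0,0,0],"fingers":1},{"delta_pos":[0,0,0.8],"twist":[0,0,0],"fingers":1},{"delta_pos":[0,0,1.0],"twist":[0,0,0],"fingers":1},{"delta_pos":[0,0,1.2],"twist":[0,0,0],"fingers":1},{"delta_pos":[0,0,1.2],"twist":[0,0,0],"fingers":1}]'
python3 - <<'E'
from h import *
from cell import get_image
for i in range(5): st();get_image("top")
E
```

```text
t: 5.4
tcp_pos: [0.5673, 0.028, 0.1219]
tool_rot: [[-0.002, -0.143, 0.99], [0.0, 0.99, 0.143], [-1.0, 0.001, -0.001]]
wrist_force: [0.2, -0.2, -0.6]
opening: 0.0207
t: 6.23
tcp_pos: [0.5795, 0.0298, 0.1218]
tool_rot: [[-0.001, -0.143, 0.99], [0.0, 0.99, 0.143], [-1.0, 0.001, -0.001]]
wrist_force: [0.4, 0.7, -1.6]
opening: 0.021
t 6.23 tcp [0.5795 0.0298 0.1218] F [ 0.4  0.7 -1.6] open 0.021 
R [[-0.001, -0.143, 0.99], [0.0, 0.99, 0.143], [-1.0, 0.001, -0.001]]
t 6.28 tcp [0.5793 0.0298 0.1218] F [-0.  -0.3 -1.5] open 0.0208 
R [[-0.002, -0.143, 0.99], [0.0, 0.99, 0.143], [-1.0, 0.001, -0.002]]
t 6.33 tcp [0.5792 0.0298 0.1218] F [ 0.2  0.1 -2.1] open 0.0207 
R [[-0.002, -0.143, 0.99], [0.0, 0.99, 0.143], [-1.0, 0.001, -0.002]]
t 6.38 tcp [0.5792 0.0298 0.1218] F [-1.1 -0.3 -1.3] open 0.0209 
R [[-0.002, -0.143, 0.99], [0.0, 0.99, 0.143], [-1.0, 0.001, -0.002]]
t 6.43 tcp [0.5791 0.0297 0.1218] F [-1.4  0.5 -1.1] open 0.021 
R [[-0.002, -0.143, 0.99], [0.0, 0.99, 0.143], [-1.0, 0.001, -0.002]]
```

```bash
cat >> h.py <<'E'
def uv(n=6):
    "mean readings in box axes: u to stud, v box +y; radial/ tangential"
    from cell import ctrl,get_image
    P=[];F=[]
    for i in range(n):
        s=ctrl.get_state();P.append(s['tcp_pos']);F.append(s['wrist_force'])
        if i<n-1:get_image("top")
    P=np.mean(P,0);F=np.mean(F,0);a=np.radians(8.2);e=np.array([np.cos(a),np.sin(a)]);f=np.array([-e[1],e[0]])
    p=np.array([P[:2]@e,P[:2]@f])*1000;g=np.array([F[:2]@e,F[:2]@f])
    print('u,v mm',p.round(2),'z',round(P[2]*1000,1),'Fu,Fv',g.round(1),'Fz',round(F[2],1),'t',round(float(s['t']),2));return p,g
E
python3 -m pendant '[{"delta_pos":[0,-0.1,0.15],"twist":[0,0,0],"fingers":1},{"delta_pos":[0,-0.2,0.3],"twist":[0,0,0],"fingers":1},{"delta_pos":[0,-0.25,0.45],"twist":[0,0,0],"fingers":1},{"delta_pos":[0,-0.25,0.6],"twist":[0,0,0],"fingers":1},{"delta_pos":[0,-0.25,0.65],"twist":[0,0,0],"fingers":1},{"delta_pos":[0,-0.25,0.7],"twist":[0,0,0],"fingers":1},{"delta_pos":[0,-0.25,0.7],"twist":[0,0,0],"fingers":1},{"delta_pos":[0,-0.25,0.7],"twist":[0,0,0],"fingers":1},{"delta_pos":[0,-0.25,0.7],"twist":[0,0,0],"fingers":1},{"delta_pos":[0,-0.25,0.7],"twist":[0,0,0],"fingers":1}]'
python3 -c "
from h import *
uv()"
python3 -m pendant '[{"delta_pos":[0,0,0.02],"twist":[0,0,0],"fingers":1},{"delta_pos":[0,0,0.04],"twist":[0,0,0],"fingers":1},{"delta_pos":[0,0,0.06],"twist":[0,0,0],"fingers":1},{"delta_pos":[0,0,0.08],"twist":[0,0,0],"fingers":1},{"delta_pos":[0,0,0.1],"twist":[0,0,0],"fingers":1},{"delta_pos":[0,0,0.1],"twist":[0,0,0],"fingers":1},{"delta_pos":[0,0,0.1],"twist":[0,0,0],"fingers":1},{"delta_pos":[0,0,0.1],"twist":[0,0,0],"fingers":1},{"delta_pos":[0,0,0.1],"twist":[0,0,0],"fingers":1},{"delta_pos":[0,0,0.1],"twist":[0,0,0],"fingers":1}]'
python3 -c "
from h import *
uv()"
```

```text
t: 7.32
tcp_pos: [0.5864, 0.0283, 0.1219]
tool_rot: [[-0.002, -0.143, 0.99], [0.0, 0.99, 0.143], [-1.0, 0.001, -0.002]]
wrist_force: [0.2, -0.0, -0.7]
opening: 0.021
u,v mm [584.42 -55.66] z 121.9 Fu,Fv [0.1 0.1] Fz -1.5 t 7.57
t: 8.4
tcp_pos: [0.5874, 0.0284, 0.1219]
tool_rot: [[-0.002, -0.143, 0.99], [0.0, 0.99, 0.143], [-1.0, 0.001, -0.002]]
wrist_force: [-0.3, -0.4, -0.8]
opening: 0.0212
u,v mm [585.43 -55.66] z 121.9 Fu,Fv [-0.  -0.2] Fz -1.4 t 8.65
```

```bash

python3 -m pendant '[{"delta_pos":[0,0,0.02],"twist":[0,0,0],"fingers":1},{"delta_pos":[0,0,0.04],"twist":[0,0,0],"fingers":1},{"delta_pos":[0,0,0.05],"twist":[0,0,0],"fingers":1},{"delta_pos":[0,0,0.06],"twist":[0,0,0],"fingers":1},{"delta_pos":[0,0,0.06],"twist":[0,0,0],"fingers":1},{"delta_pos":[0,0,0.06],"twist":[0,0,0],"fingers":1},{"delta_pos":[0,0,0.06],"twist":[0,0,0],"fingers":1},{"delta_pos":[0,0,0.06],"twist":[0,0,0],"fingers":1},{"delta_pos":[0,0,0.06],"twist":[0,0,0],"fingers":1},{"delta_pos":[0,0,0.06],"twist":[0,0,0],"fingers":1}]' >/dev/null
python3 -c "
from h import *
uv()"
python3 -m pendant '[{"delta_pos":[0,0,0.02],"twist":[0,0,0],"fingers":1},{"delta_pos":[0,0,0.04],"twist":[0,0,0],"fingers":1},{"delta_pos":[0,0,0.05],"twist":[0,0,0],"fingers":1},{"delta_pos":[0,0,0.06],"twist":[0,0,0],"fingers":1},{"delta_pos":[0,0,0.06],"twist":[0,0,0],"fingers":1},{"delta_pos":[0,0,0.06],"twist":[0,0,0],"fingers":1},{"delta_pos":[0,0,0.06],"twist":[0,0,0],"fingers":1},{"delta_pos":[0,0,0.06],"twist":[0,0,0],"fingers":1},{"delta_pos":[0,0,0.06],"twist":[0,0,0],"fingers":1},{"delta_pos":[0,0,0.06],"twist":[0,0,0],"fingers":1}]' >/dev/null
python3 -c "
from h import *
uv()"
```

```text
u,v mm [586.02 -55.67] z 121.9 Fu,Fv [-0.4 -0.3] Fz -1.6 t 9.73
u,v mm [586.51 -55.67] z 121.8 Fu,Fv [-3.  -0.1] Fz -0.2 t 10.82
```

```bash

python3 -m pendant '[{"delta_pos":[0,0,-0.3],"twist":[0,0,0],"fingers":1},{"delta_pos":[0,-0.2,-0.6],"twist":[0,0,0],"fingers":1},{"delta_pos":[0,-0.5,-1],"twist":[0,0,0],"fingers":1},{"delta_pos":[0,-0.8,-1.4],"twist":[0,0,0],"fingers":1},{"delta_pos":[0,-1.1,-1.8],"twist":[0,0,0],"fingers":1},{"delta_pos":[0,-1.4,-2.05],"twist":[0,0,0],"fingers":1},{"delta_pos":[0,-1.6,-2.05],"twist":[0,0,0],"fingers":1},{"delta_pos":[0,-1.7,-2.05],"twist":[0,0,0],"fingers":1},{"delta_pos":[0,-1.75,-2.05],"twist":[0,0,0],"fingers":1},{"delta_pos":[0,-1.75,-2.05],"twist":[0,0,0],"fingers":1}]' >/dev/null
python3 -c "
from h import *
uv(4)"
python3 -m pendant '[{"delta_pos":[0,-0.02,0],"twist":[0,0,0],"fingers":1},{"delta_pos":[0,-0.04,0],"twist":[0,0,0],"fingers":1},{"delta_pos":[0,-0.06,0],"twist":[0,0,0],"fingers":1},{"delta_pos":[0,-0.08,0],"twist":[0,0,0],"fingers":1},{"delta_pos":[0,-0.1,0],"twist":[0,0,0],"fingers":1},{"delta_pos":[0,-0.1,0],"twist":[0,0,0],"fingers":1},{"delta_pos":[0,-0.1,0],"twist":[0,0,0],"fingers":1},{"delta_pos":[0,-0.1,0],"twist":[0,0,0],"fingers":1},{"delta_pos":[0,-0.1,0],"twist":[0,0,0],"fingers":1},{"delta_pos":[0,-0.1,0],"twist":[0,0,0],"fingers":1}]' >/dev/null
python3 -c "
from h import *
uv(5)"
```

```text
u,v mm [566.12 -73.14] z 121.8 Fu,Fv [-0.2 -0. ] Fz -1.5 t 11.8
u,v mm [566.12 -74.04] z 121.8 Fu,Fv [ 0.  -0.4] Fz -1.5 t 12.83
```

```bash

python3 -m pendant '[{"delta_pos":[0,-0.02,0],"twist":[0,0,0],"fingers":1},{"delta_pos":[0,-0.04,0],"twist":[0,0,0],"fingers":1},{"delta_pos":[0,-0.06,0],"twist":[0,0,0],"fingers":1},{"delta_pos":[0,-0.08,0],"twist":[0,0,0],"fingers":1},{"delta_pos":[0,-0.08,0],"twist":[0,0,0],"fingers":1},{"delta_pos":[0,-0.08,0],"twist":[0,0,0],"fingers":1},{"delta_pos":[0,-0.08,0],"twist":[0,0,0],"fingers":1},{"delta_pos":[0,-0.08,0],"twist":[0,0,0],"fingers":1},{"delta_pos":[0,-0.08,0],"twist":[0,0,0],"fingers":1},{"delta_pos":[0,-0.08,0],"twist":[0,0,0],"fingers":1}]' >/dev/null
python3 -c "
from h import *
uv(4)"
python3 -m pendant '[{"delta_pos":[0,-0.02,0],"twist":[0,0,0],"fingers":1},{"delta_pos":[0,-0.04,0],"twist":[0,0,0],"fingers":1},{"delta_pos":[0,-0.06,0],"twist":[0,0,0],"fingers":1},{"delta_pos":[0,-0.06,0],"twist":[0,0,0],"fingers":1},{"delta_pos":[0,-0.06,0],"twist":[0,0,0],"fingers":1},{"delta_pos":[0,-0.06,0],"twist":[0,0,0],"fingers":1},{"delta_pos":[0,-0.06,0],"twist":[0,0,0],"fingers":1},{"delta_pos":[0,-0.06,0],"twist":[0,0,0],"fingers":1},{"delta_pos":[0,-0.06,0],"twist":[0,0,0],"fingers":1},{"delta_pos":[0,-0.06,0],"twist":[0,0,0],"fingers":1}]' >/dev/null
python3 -c "
from h import *
uv(5)"
```

```text
u,v mm [566.11 -74.83] z 121.8 Fu,Fv [-0.2  0.2] Fz -1.3 t 13.82
u,v mm [566.12 -75.43] z 121.8 Fu,Fv [0.  0.3] Fz -1.3 t 14.85
```

```bash

python3 -m pendant '[{"delta_pos":[0,-0.02,0],"twist":[0,0,0],"fingers":1},{"delta_pos":[0,-0.04,0],"twist":[0,0,0],"fingers":1},{"delta_pos":[0,-0.06,0],"twist":[0,0,0],"fingers":1},{"delta_pos":[0,-0.06,0],"twist":[0,0,0],"fingers":1},{"delta_pos":[0,-0.06,0],"twist":[0,0,0],"fingers":1},{"delta_pos":[0,-0.06,0],"twist":[0,0,0],"fingers":1},{"delta_pos":[0,-0.06,0],"twist":[0,0,0],"fingers":1},{"delta_pos":[0,-0.06,0],"twist":[0,0,0],"fingers":1},{"delta_pos":[0,-0.06,0],"twist":[0,0,0],"fingers":1},{"delta_pos":[0,-0.06,0],"twist":[0,0,0],"fingers":1}]' >/dev/null
python3 -c "
from h import *
uv(4)"
python3 -m pendant '[{"delta_pos":[0,-0.02,0],"twist":[0,0,0],"fingers":1},{"delta_pos":[0,-0.04,0],"twist":[0,0,0],"fingers":1},{"delta_pos":[0,-0.06,0],"twist":[0,0,0],"fingers":1},{"delta_pos":[0,-0.06,0],"twist":[0,0,0],"fingers":1},{"delta_pos":[0,-0.06,0],"twist":[0,0,0],"fingers":1},{"delta_pos":[0,-0.06,0],"twist":[0,0,0],"fingers":1},{"delta_pos":[0,-0.06,0],"twist":[0,0,0],"fingers":1},{"delta_pos":[0,-0.06,0],"twist":[0,0,0],"fingers":1},{"delta_pos":[0,-0.06,0],"twist":[0,0,0],"fingers":1},{"delta_pos":[0,-0.06,0],"twist":[0,0,0],"fingers":1}]' >/dev/null
python3 -c "
from h import *
uv(5)"
```

```text
u,v mm [566.11 -76.04] z 121.8 Fu,Fv [0.1 0.4] Fz -1.3 t 15.83
u,v mm [566.12 -76.63] z 121.8 Fu,Fv [ 0.1 -0.5] Fz -1.4 t 16.87
```

```bash

python3 -m pendant '[{"delta_pos":[0,-0.02,0],"twist":[0,0,0],"fingers":1},{"delta_pos":[0,-0.04,0],"twist":[0,0,0],"fingers":1},{"delta_pos":[0,-0.06,0],"twist":[0,0,0],"fingers":1},{"delta_pos":[0,-0.07,0],"twist":[0,0,0],"fingers":1},{"delta_pos":[0,-0.07,0],"twist":[0,0,0],"fingers":1},{"delta_pos":[0,-0.07,0],"twist":[0,0,0],"fingers":1},{"delta_pos":[0,-0.07,0],"twist":[0,0,0],"fingers":1},{"delta_pos":[0,-0.07,0],"twist":[0,0,0],"fingers":1},{"delta_pos":[0,-0.07,0],"twist":[0,0,0],"fingers":1},{"delta_pos":[0,-0.07,0],"twist":[0,0,0],"fingers":1}]' >/dev/null
python3 -c "
from h import *
uv(4)"
python3 -m pendant '[{"delta_pos":[0,-0.02,0],"twist":[0,0,0],"fingers":1},{"delta_pos":[0,-0.04,0],"twist":[0,0,0],"fingers":1},{"delta_pos":[0,-0.06,0],"twist":[0,0,0],"fingers":1},{"delta_pos":[0,-0.06,0],"twist":[0,0,0],"fingers":1},{"delta_pos":[0,-0.06,0],"twist":[0,0,0],"fingers":1},{"delta_pos":[0,-0.06,0],"twist":[0,0,0],"fingers":1},{"delta_pos":[0,-0.06,0],"twist":[0,0,0],"fingers":1},{"delta_pos":[0,-0.06,0],"twist":[0,0,0],"fingers":1},{"delta_pos":[0,-0.06,0],"twist":[0,0,0],"fingers":1},{"delta_pos":[0,-0.06,0],"twist":[0,0,0],"fingers":1}]' >/dev/null
python3 -c "
from h import *
uv(5)"
```

```text
u,v mm [566.11 -77.33] z 121.8 Fu,Fv [-0.1  0.1] Fz -1.3 t 17.85
u,v mm [566.11 -77.92] z 121.8 Fu,Fv [0.1 0.2] Fz -1.7 t 18.88
```

```bash

python3 -m pendant '[{"delta_pos":[0,-0.02,0],"twist":[0,0,0],"fingers":1},{"delta_pos":[0,-0.04,0],"twist":[0,0,0],"fingers":1},{"delta_pos":[0,-0.06,0],"twist":[0,0,0],"fingers":1},{"delta_pos":[0,-0.08,0],"twist":[0,0,0],"fingers":1},{"delta_pos":[0,-0.08,0],"twist":[0,0,0],"fingers":1},{"delta_pos":[0,-0.08,0],"twist":[0,0,0],"fingers":1},{"delta_pos":[0,-0.08,0],"twist":[0,0,0],"fingers":1},{"delta_pos":[0,-0.08,0],"twist":[0,0,0],"fingers":1},{"delta_pos":[0,-0.08,0],"twist":[0,0,0],"fingers":1},{"delta_pos":[0,-0.08,0],"twist":[0,0,0],"fingers":1}]' >/dev/null
python3 -c "
from h import *
uv(4)"
```

```text
u,v mm [566.12 -78.52] z 121.8 Fu,Fv [0.4 3.2] Fz -1.4 t 19.87
```

```bash
cat >> h.py <<'E'
def circ(a0,a1,c=(565.94,-57.9),r=21.0,n=10,k=2):
    "clockwise angle from the stud, deg; prints y,z in cm for the rows"
    p,g=uv(k)
    d=p-np.array(c);a=np.degrees(np.arctan2(-d[1],d[0]))%360;rad=d/np.hypot(*d);tan=np.array([-rad[1],rad[0]])
    print('at angle',a.round(1),'radius',np.hypot(*d).round(2),'F in',-(g@rad).round(1),'F tang',(g@tan).round(1))
    for x in np.radians(np.linspace(a0,a1,n+1)[1:]):
        q=np.array(c)+r*np.array([np.cos(x),-np.sin(x)])-p;print('[0,%.2f,%.2f]'%(q[1]/10,q[0]/10),end=' ')
    print()
E
python3 -m pendant '[{"delta_pos":[0,0.3,0.1],"twist":[0,0,0],"fingers":1},{"delta_pos":[0,0.6,0.4],"twist":[0,0,0],"fingers":1},{"delta_pos":[0,0.9,0.7],"twist":[0,0,0],"fingers":1},{"delta_pos":[0,1.2,1],"twist":[0,0,0],"fingers":1},{"delta_pos":[0,1.5,1.3],"twist":[0,0,0],"fingers":1},{"delta_pos":[0,1.8,1.6],"twist":[0,0,0],"fingers":1},{"delta_pos":[0,2.0,1.8],"twist":[0,0,0],"fingers":1},{"delta_pos":[0,2.06,1.9],"twist":[0,0,0],"fingers":1},{"delta_pos":[0,2.06,1.98],"twist":[0,0,0],"fingers":1},{"delta_pos":[0,2.06,1.98],"twist":[0,0,0],"fingers":1}]' 
python3 -c "
from h import *
circ(0,0)"
```

```text
t: 20.7
tcp_pos: [0.5883, 0.0262, 0.1217]
tool_rot: [[-0.002, -0.143, 0.99], [0.001, 0.99, 0.143], [-1.0, 0.001, -0.002]]
wrist_force: [0.7, 0.0, -0.7]
opening: 0.0213
u,v mm [585.95 -58.  ] z 121.7 Fu,Fv [ 0.7 -0.2] Fz -1.1 t 20.75
at angle 0.3 radius 20.01 F in -0.7 F tang -0.2
[0,0.01,0.10] [0,0.01,0.10] [0,0.01,0.10] [0,0.01,0.10] [0,0.01,0.10] [0,0.01,0.10] [0,0.01,0.10] [0,0.01,0.10] [0,0.01,0.10] [0,0.01,0.10]
```

```bash

python3 -m pendant '[{"delta_pos":[0,0.01,0.03],"twist":[0,0,0],"fingers":1},{"delta_pos":[0,0.01,0.05],"twist":[0,0,0],"fingers":1},{"delta_pos":[0,0.01,0.07],"twist":[0,0,0],"fingers":1},{"delta_pos":[0,0.01,0.09],"twist":[0,0,0],"fingers":1},{"delta_pos":[0,0.01,0.1],"twist":[0,0,0],"fingers":1},{"delta_pos":[0,0.01,0.1],"twist":[0,0,0],"fingers":1},{"delta_pos":[0,0.01,0.1],"twist":[0,0,0],"fingers":1},{"delta_pos":[0,0.01,0.1],"twist":[0,0,0],"fingers":1},{"delta_pos":[0,0.01,0.1],"twist":[0,0,0],"fingers":1},{"delta_pos":[0,0.01,0.1],"twist":[0,0,0],"fingers":1}]' >/dev/null
python3 -c "
from h import *
circ(0,30,k=5)"
```

```text
u,v mm [586.73 -58.  ] z 121.7 Fu,Fv [-3.5 -0.8] Fz -0.3 t 21.78
at angle 0.3 radius 20.79 F in 3.5 F tang -0.9
[0,-0.10,0.02] [0,-0.21,0.01] [0,-0.32,-0.01] [0,-0.43,-0.03] [0,-0.53,-0.05] [0,-0.64,-0.08] [0,-0.74,-0.12] [0,-0.84,-0.16] [0,-0.94,-0.21] [0,-1.04,-0.26]
```

```bash

python3 -m pendant '[{"delta_pos":[0,-0.1,0.035],"twist":[0,0,0],"fingers":1},{"delta_pos":[0,-0.21,0.025],"twist":[0,0,0],"fingers":1},{"delta_pos":[0,-0.32,0.005],"twist":[0,0,0],"fingers":1},{"delta_pos":[0,-0.43,-0.015],"twist":[0,0,0],"fingers":1},{"delta_pos":[0,-0.535,-0.035],"twist":[0,0,0],"fingers":1},{"delta_pos":[0,-0.645,-0.065],"twist":[0,0,0],"fingers":1},{"delta_pos":[0,-0.745,-0.105],"twist":[0,0,0],"fingers":1},{"delta_pos":[0,-0.85,-0.145],"twist":[0,0,0],"fingers":1},{"delta_pos":[0,-0.95,-0.195],"twist":[0,0,0],"fingers":1},{"delta_pos":[0,-1.05,-0.245],"twist":[0,0,0],"fingers":1}]' >/dev/null
python3 -c "
from h import *
circ(30,65,r=21.15,k=4)"
```

```text
u,v mm [584.17 -67.93] z 121.4 Fu,Fv [-3.4  4. ] Fz -1.3 t 22.77
at angle 28.8 radius 20.8 F in 4.9 F tang 1.9
[0,-0.16,-0.06] [0,-0.27,-0.13] [0,-0.37,-0.21] [0,-0.47,-0.30] [0,-0.56,-0.39] [0,-0.64,-0.49] [0,-0.72,-0.59] [0,-0.79,-0.70] [0,-0.86,-0.81] [0,-0.91,-0.93]
```

```bash

python3 -m pendant '[{"delta_pos":[0,-0.16,-0.06],"twist":[0,0,0],"fingers":1},{"delta_pos":[0,-0.27,-0.13],"twist":[0,0,0],"fingers":1},{"delta_pos":[0,-0.37,-0.21],"twist":[0,0,0],"fingers":1},{"delta_pos":[0,-0.47,-0.3],"twist":[0,0,0],"fingers":1},{"delta_pos":[0,-0.56,-0.39],"twist":[0,0,0],"fingers":1},{"delta_pos":[0,-0.64,-0.49],"twist":[0,0,0],"fingers":1},{"delta_pos":[0,-0.72,-0.59],"twist":[0,0,0],"fingers":1},{"delta_pos":[0,-0.79,-0.7],"twist":[0,0,0],"fingers":1},{"delta_pos":[0,-0.86,-0.81],"twist":[0,0,0],"fingers":1},{"delta_pos":[0,-0.91,-0.93],"twist":[0,0,0],"fingers":1}]' >/dev/null
python3 -c "
from h import *
circ(65,100,r=21.15,k=4)"
```

```text
u,v mm [575.42 -76.33] z 121.6 Fu,Fv [-0.2  5.2] Fz -1.3 t 23.75
at angle 62.8 radius 20.73 F in 4.7 F tang 2.2
[0,-0.12,-0.17] [0,-0.17,-0.29] [0,-0.20,-0.42] [0,-0.23,-0.54] [0,-0.25,-0.67] [0,-0.27,-0.80] [0,-0.27,-0.93] [0,-0.27,-1.06] [0,-0.26,-1.19] [0,-0.24,-1.32]
```

```bash

python3 -m pendant '[{"delta_pos":[0,-0.11,-0.17],"twist":[0,0,0],"fingers":1},{"delta_pos":[0,-0.16,-0.29],"twist":[0,0,0],"fingers":1},{"delta_pos":[0,-0.20,-0.42],"twist":[0,0,0],"fingers":1},{"delta_pos":[0,-0.23,-0.54],"twist":[0,0,0],"fingers":1},{"delta_pos":[0,-0.25,-0.67],"twist":[0,0,0],"fingers":1},{"delta_pos":[0,-0.27,-0.8],"twist":[0,0,0],"fingers":1},{"delta_pos":[0,-0.27,-0.93],"twist":[0,0,0],"fingers":1},{"delta_pos":[0,-0.27,-1.06],"twist":[0,0,0],"fingers":1},{"delta_pos":[0,-0.26,-1.19],"twist":[0,0,0],"fingers":1},{"delta_pos":[0,-0.24,-1.32],"twist":[0,0,0],"fingers":1}]' >/dev/null
python3 -c "
from h import *
circ(100,135,r=21.15,k=4)"
```

```text
u,v mm [562.93 -78.55] z 122.2 Fu,Fv [2.7 5. ] Fz -0.6 t 24.73
at angle 98.3 radius 20.87 F in 5.3 F tang 1.9
[0,0.01,-0.19] [0,0.04,-0.32] [0,0.08,-0.44] [0,0.13,-0.56] [0,0.19,-0.68] [0,0.25,-0.79] [0,0.32,-0.90] [0,0.40,-1.00] [0,0.48,-1.10] [0,0.57,-1.19]
```

```bash

python3 -m pendant '[{"delta_pos":[0,0.01,-0.19],"twist":[0,0,0],"fingers":1},{"delta_pos":[0,0.04,-0.32],"twist":[0,0,0],"fingers":1},{"delta_pos":[0,0.08,-0.44],"twist":[0,0,0],"fingers":1},{"delta_pos":[0,0.13,-0.56],"twist":[0,0,0],"fingers":1},{"delta_pos":[0,0.19,-0.68],"twist":[0,0,0],"fingers":1},{"delta_pos":[0,0.25,-0.79],"twist":[0,0,0],"fingers":1},{"delta_pos":[0,0.32,-0.9],"twist":[0,0,0],"fingers":1},{"delta_pos":[0,0.4,-1.0],"twist":[0,0,0],"fingers":1},{"delta_pos":[0,0.48,-1.1],"twist":[0,0,0],"fingers":1},{"delta_pos":[0,0.57,-1.19],"twist":[0,0,0],"fingers":1}]' >/dev/null
python3 -c "
from h import *
circ(135,165,r=21.15,k=4)"
```

```text
u,v mm [551.23 -73.09] z 122.6 Fu,Fv [3.9 2.2] Fz -0.4 t 25.72
at angle 134.1 radius 21.15 F in 4.3 F tang 1.3
[0,0.10,-0.10] [0,0.19,-0.17] [0,0.28,-0.24] [0,0.37,-0.30] [0,0.46,-0.36] [0,0.56,-0.41] [0,0.66,-0.46] [0,0.76,-0.50] [0,0.87,-0.54] [0,0.97,-0.57]
```

```bash

python3 -m pendant '[{"delta_pos":[0,0.09,-0.11],"twist":[0,0,0],"fingers":1},{"delta_pos":[0,0.18,-0.185],"twist":[0,0,0],"fingers":1},{"delta_pos":[0,0.27,-0.255],"twist":[0,0,0],"fingers":1},{"delta_pos":[0,0.36,-0.315],"twist":[0,0,0],"fingers":1},{"delta_pos":[0,0.45,-0.375],"twist":[0,0,0],"fingers":1},{"delta_pos":[0,0.55,-0.43],"twist":[0,0,0],"fingers":1},{"delta_pos":[0,0.65,-0.48],"twist":[0,0,0],"fingers":1},{"delta_pos":[0,0.755,-0.52],"twist":[0,0,0],"fingers":1},{"delta_pos":[0,0.865,-0.56],"twist":[0,0,0],"fingers":1},{"delta_pos":[0,0.965,-0.59],"twist":[0,0,0],"fingers":1}]' >/dev/null
python3 -c "
from h import *
circ(165,195,r=21.35,k=4)"
```

```text
u,v mm [545.33 -63.7 ] z 122.7 Fu,Fv [ 4.7 -0.4] Fz -1.1 t 26.7
at angle 164.3 radius 21.41 F in 4.5 F tang 1.6
[0,0.14,-0.03] [0,0.25,-0.05] [0,0.36,-0.06] [0,0.47,-0.07] [0,0.58,-0.07] [0,0.69,-0.07] [0,0.80,-0.06] [0,0.91,-0.05] [0,1.02,-0.03] [0,1.13,-0.00]
```

```bash

python3 -m pendant '[{"delta_pos":[0,0.14,-0.04],"twist":[0,0,0],"fingers":1},{"delta_pos":[0,0.25,-0.06],"twist":[0,0,0],"fingers":1},{"delta_pos":[0,0.36,-0.07],"twist":[0,0,0],"fingers":1},{"delta_pos":[0,0.47,-0.08],"twist":[0,0,0],"fingers":1},{"delta_pos":[0,0.58,-0.08],"twist":[0,0,0],"fingers":1},{"delta_pos":[0,0.69,-0.08],"twist":[0,0,0],"fingers":1},{"delta_pos":[0,0.8,-0.07],"twist":[0,0,0],"fingers":1},{"delta_pos":[0,0.91,-0.06],"twist":[0,0,0],"fingers":1},{"delta_pos":[0,1.02,-0.04],"twist":[0,0,0],"fingers":1},{"delta_pos":[0,1.13,-0.01],"twist":[0,0,0],"fingers":1}]' >/dev/null
python3 -c "
from h import *
circ(195,225,r=21.45,k=4)"
```

```text
u,v mm [545.08 -52.63] z 122.7 Fu,Fv [ 4.  -2.6] Fz -1.5 t 27.68
at angle 194.2 radius 21.52 F in 4.5 F tang 1.6
[0,0.14,0.05] [0,0.24,0.08] [0,0.35,0.13] [0,0.45,0.17] [0,0.55,0.23] [0,0.64,0.29] [0,0.73,0.35] [0,0.82,0.42] [0,0.91,0.49] [0,0.99,0.57]
```

```bash

python3 -m pendant '[{"delta_pos":[0,0.14,0.045],"twist":[0,0,0],"fingers":1},{"delta_pos":[0,0.245,0.075],"twist":[0,0,0],"fingers":1},{"delta_pos":[0,0.355,0.125],"twist":[0,0,0],"fingers":1},{"delta_pos":[0,0.455,0.165],"twist":[0,0,0],"fingers":1},{"delta_pos":[0,0.555,0.225],"twist":[0,0,0],"fingers":1},{"delta_pos":[0,0.645,0.285],"twist":[0,0,0],"fingers":1},{"delta_pos":[0,0.735,0.345],"twist":[0,0,0],"fingers":1},{"delta_pos":[0,0.825,0.415],"twist":[0,0,0],"fingers":1},{"delta_pos":[0,0.915,0.485],"twist":[0,0,0],"fingers":1},{"delta_pos":[0,0.995,0.565],"twist":[0,0,0],"fingers":1}]' >/dev/null
python3 -c "
from h import *
circ(225,255,r=21.5,k=4)"
```

```text
u,v mm [550.29 -43.16] z 122.4 Fu,Fv [ 2.2 -4.3] Fz -1.4 t 28.67
at angle 223.3 radius 21.5 F in 4.6 F tang 1.6
[0,0.12,0.13] [0,0.20,0.21] [0,0.27,0.30] [0,0.33,0.39] [0,0.39,0.49] [0,0.44,0.59] [0,0.49,0.69] [0,0.53,0.79] [0,0.57,0.90] [0,0.60,1.01]
```

```bash

python3 -m pendant '[{"delta_pos":[0,0.12,0.13],"twist":[0,0,0],"fingers":1},{"delta_pos":[0,0.2,0.21],"twist":[0,0,0],"fingers":1},{"delta_pos":[0,0.27,0.3],"twist":[0,0,0],"fingers":1},{"delta_pos":[0,0.335,0.39],"twist":[0,0,0],"fingers":1},{"delta_pos":[0,0.395,0.49],"twist":[0,0,0],"fingers":1},{"delta_pos":[0,0.445,0.59],"twist":[0,0,0],"fingers":1},{"delta_pos":[0,0.495,0.69],"twist":[0,0,0],"fingers":1},{"delta_pos":[0,0.535,0.79],"twist":[0,0,0],"fingers":1},{"delta_pos":[0,0.575,0.9],"twist":[0,0,0],"fingers":1},{"delta_pos":[0,0.605,1.01],"twist":[0,0,0],"fingers":1}]' >/dev/null
python3 -c "
from h import *
circ(255,285,r=21.5,k=4)"
```

```text
u,v mm [559.61 -37.45] z 121.7 Fu,Fv [ 0.3 -5.2] Fz -2.1 t 29.65
at angle 252.8 radius 21.41 F in 5.1 F tang 1.3
[0,0.06,0.19] [0,0.08,0.30] [0,0.09,0.41] [0,0.10,0.52] [0,0.11,0.63] [0,0.10,0.75] [0,0.09,0.86] [0,0.08,0.97] [0,0.06,1.08] [0,0.03,1.19]
```

```bash

python3 -m pendant '[{"delta_pos":[0,0.06,0.19],"twist":[0,0,0],"fingers":1},{"delta_pos":[0,0.08,0.3],"twist":[0,0,0],"fingers":1},{"delta_pos":[0,0.09,0.41],"twist":[0,0,0],"fingers":1},{"delta_pos":[0,0.095,0.52],"twist":[0,0,0],"fingers":1},{"delta_pos":[0,0.1,0.63],"twist":[0,0,0],"fingers":1},{"delta_pos":[0,0.09,0.75],"twist":[0,0,0],"fingers":1},{"delta_pos":[0,0.08,0.86],"twist":[0,0,0],"fingers":1},{"delta_pos":[0,0.07,0.97],"twist":[0,0,0],"fingers":1},{"delta_pos":[0,0.05,1.08],"twist":[0,0,0],"fingers":1},{"delta_pos":[0,0.02,1.19],"twist":[0,0,0],"fingers":1}]' >/dev/null
python3 -c "
from h import *
circ(285,315,r=21.35,k=4)"
```

```text
u,v mm [570.89 -37.18] z 121.0 Fu,Fv [-3.3 -3.8] Fz -1.9 t 30.63
at angle 283.4 radius 21.31 F in 4.5 F tang 2.3
[0,-0.04,0.16] [0,-0.08,0.27] [0,-0.12,0.37] [0,-0.17,0.47] [0,-0.22,0.57] [0,-0.28,0.67] [0,-0.34,0.76] [0,-0.41,0.85] [0,-0.49,0.93] [0,-0.56,1.01]
```

```bash

python3 -m pendant '[{"delta_pos":[-0.02,-0.04,0.16],"twist":[0,0,0],"fingers":1},{"delta_pos":[-0.02,-0.08,0.27],"twist":[0,0,0],"fingers":1},{"delta_pos":[-0.04,-0.12,0.37],"twist":[0,0,0],"fingers":1},{"delta_pos":[-0.04,-0.17,0.47],"twist":[0,0,0],"fingers":1},{"delta_pos":[-0.05,-0.22,0.57],"twist":[0,0,0],"fingers":1},{"delta_pos":[-0.05,-0.28,0.67],"twist":[0,0,0],"fingers":1},{"delta_pos":[-0.05,-0.34,0.76],"twist":[0,0,0],"fingers":1},{"delta_pos":[-0.05,-0.41,0.85],"twist":[0,0,0],"fingers":1},{"delta_pos":[-0.05,-0.49,0.93],"twist":[0,0,0],"fingers":1},{"delta_pos":[-0.05,-0.56,1.01],"twist":[0,0,0],"fingers":1}]' >/dev/null
python3 -c "
from h import *
circ(315,345,r=21.3,k=4)"
```

```text
u,v mm [580.4  -42.36] z 121.0 Fu,Fv [-4.4 -2.1] Fz -2.3 t 31.62
at angle 312.9 radius 21.23 F in 4.5 F tang 1.9
[0,-0.13,0.14] [0,-0.21,0.21] [0,-0.30,0.28] [0,-0.39,0.34] [0,-0.49,0.40] [0,-0.59,0.45] [0,-0.69,0.50] [0,-0.79,0.54] [0,-0.90,0.58] [0,-1.00,0.61]
```

```bash

python3 -m pendant '[{"delta_pos":[-0.02,-0.13,0.14],"twist":[0,0,0],"fingers":1},{"delta_pos":[-0.02,-0.21,0.21],"twist":[0,0,0],"fingers":1},{"delta_pos":[-0.04,-0.3,0.28],"twist":[0,0,0],"fingers":1},{"delta_pos":[-0.04,-0.39,0.34],"twist":[0,0,0],"fingers":1},{"delta_pos":[-0.05,-0.49,0.4],"twist":[0,0,0],"fingers":1},{"delta_pos":[-0.05,-0.59,0.45],"twist":[0,0,0],"fingers":1},{"delta_pos":[-0.05,-0.69,0.5],"twist":[0,0,0],"fingers":1},{"delta_pos":[-0.05,-0.79,0.54],"twist":[0,0,0],"fingers":1},{"delta_pos":[-0.05,-0.9,0.58],"twist":[0,0,0],"fingers":1},{"delta_pos":[-0.05,-1.0,0.61],"twist":[0,0,0],"fingers":1}]' >/dev/null
python3 -c "
from h import *
circ(345,375,r=21.25,k=4)"
```

```text
u,v mm [586.13 -51.61] z 121.1 Fu,Fv [-5.1  0.4] Fz -1.8 t 32.6
at angle 342.7 radius 21.15 F in 4.8 F tang 1.9
[0,-0.19,0.06] [0,-0.30,0.08] [0,-0.41,0.09] [0,-0.52,0.10] [0,-0.63,0.11] [0,-0.74,0.10] [0,-0.85,0.09] [0,-0.96,0.08] [0,-1.07,0.06] [0,-1.18,0.03]
```

```bash

python3 -m pendant '[{"delta_pos":[0,-0.19,0.06],"twist":[0,0,0],"fingers":1},{"delta_pos":[-0.02,-0.3,0.08],"twist":[0,0,0],"fingers":1},{"delta_pos":[-0.03,-0.41,0.09],"twist":[0,0,0],"fingers":1},{"delta_pos":[-0.04,-0.52,0.1],"twist":[0,0,0],"fingers":1},{"delta_pos":[-0.05,-0.63,0.11],"twist":[0,0,0],"fingers":1},{"delta_pos":[-0.05,-0.74,0.1],"twist":[0,0,0],"fingers":1},{"delta_pos":[-0.05,-0.85,0.09],"twist":[0,0,0],"fingers":1},{"delta_pos":[-0.05,-0.96,0.08],"twist":[0,0,0],"fingers":1},{"delta_pos":[-0.05,-1.07,0.06],"twist":[0,0,0],"fingers":1},{"delta_pos":[-0.05,-1.18,0.03],"twist":[0,0,0],"fingers":1}]' >/dev/null
python3 -c "
from h import *
circ(375,375,r=10,k=4)"
```

```text
u,v mm [586.44 -62.61] z 121.6 Fu,Fv [-4.5  2.6] Fz -1.7 t 33.58
at angle 12.9 radius 21.03 F in 5.0 F tang 1.5
[0,0.21,-1.08] [0,0.21,-1.08] [0,0.21,-1.08] [0,0.21,-1.08] [0,0.21,-1.08] [0,0.21,-1.08] [0,0.21,-1.08] [0,0.21,-1.08] [0,0.21,-1.08] [0,0.21,-1.08]
```

The lap is complete, with about 13° of overlap and 3.5–5.3 N all round. Backing to the centre and lifting out.

```bash

python3 -m pendant '[{"delta_pos":[0,0.2,-0.6],"twist":[0,0,0],"fingers":1},{"delta_pos":[0,0.4,-1.2],"twist":[0,0,0],"fingers":1},{"delta_pos":[0,0.45,-1.8],"twist":[0,0,0],"fingers":1},{"delta_pos":[-0.3,0.45,-2],"twist":[0,0,0],"fingers":1},{"delta_pos":[-1.2,0.45,-2],"twist":[0,0,0],"fingers":1},{"delta_pos":[-2.5,0.45,-2],"twist":[0,0,0],"fingers":1},{"delta_pos":[-4,0.45,-2],"twist":[0,0,0],"fingers":1},{"delta_pos":[-5.5,0.45,-2],"twist":[0,0,0],"fingers":1},{"delta_pos":[-7,0.45,-2],"twist":[0,0,0],"fingers":1},{"delta_pos":[-7.7,0.45,-2],"twist":[0,0,0],"fingers":1}]' >/dev/null
python3 - <<'E'
from h import *
from cell import get_image
to(.487,.2545,.199,90)
for n in("top","side"):
    d=get_image(n);np.savez(f'pics/{n}4.npz',**d)
s=load('side4');b=cv2.resize(s['img'][130:250,200:320],(600,600),interpolation=cv2.INTER_CUBIC)
cv2.imwrite('pics/cf.png',b[...,::-1])
s,R=st();p=s['tcp_pos']
for h in(0,.01,-.051):print(((proj(d,p+[0,0,h])-[200,130])*5+2.5).round(1))
E
```

```text
t 34.42 tcp [0.5706 0.0227 0.2023] F [ 1.  -0.9 -1.6] open 0.0209 
R [[-0.003, -0.144, 0.99], [0.003, 0.99, 0.144], [-1.0, 0.003, -0.003]]
cm [ 0.42 24.14 -4.94] twist [ 0.144 -0.003 -0.003]
t 34.52 tcp [0.5705 0.0228 0.2011] F [-0.  -0.  -0.6] open 0.0208 
R [[-0.004, -0.144, 0.99], [0.003, 0.99, 0.144], [-1.0, 0.004, -0.003]]
[296.6 205.6]
[296.4 190.1]
[297.8 281.9]
```

View pics/cf.png

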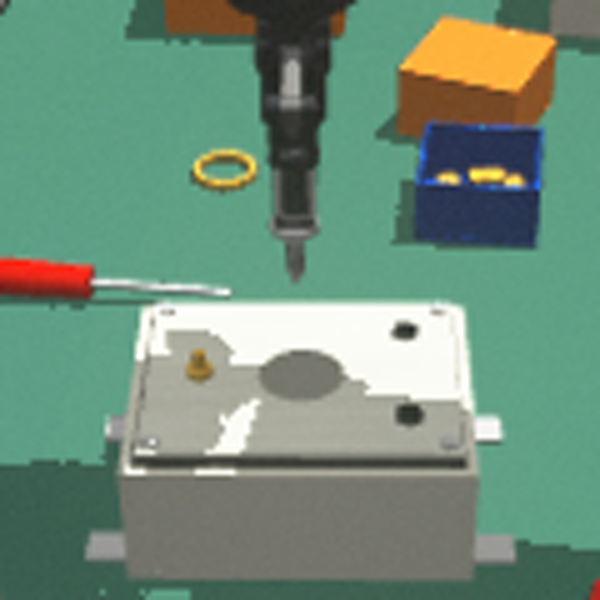

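The tool is still straight: its tip is at (295,282) against the predicted (298,282). Carrying it back above the socket.

```bash

python3 -m pendant '[{"delta_pos":[0,2,-0.4],"twist":[0,0,0],"fingers":1},{"delta_pos":[0,5,-1],"twist":[0,0,0],"fingers":1},{"delta_pos":[0,8,-1.6],"twist":[0.05,0,0],"fingers":1},{"delta_pos":[0,11,-2.2],"twist":[0.1,0,0],"fingers":1},{"delta_pos":[0,14,-2.9],"twist":[0.144,0,0],"fingers":1},{"delta_pos":[0,17,-3.5],"twist":[0.144,0,0],"fingers":1},{"delta_pos":[0,20,-4.1],"twist":[0.144,0,0],"fingers":1},{"delta_pos":[0,22.5,-4.6],"twist":[0.144,-0.003,0],"fingers":1},{"delta_pos":[0,24,-4.93],"twist":[0.144,-0.003,0],"fingers":1},{"delta_pos":[0,24.14,-4.94],"twist":[0.144,-0.003,0],"fingers":1}]' >/dev/null
python3 -m pendant '[{"delta_pos":[0,0,0],"twist":[0,0,0],"fingers":1},{"delta_pos":[0,0,0],"twist":[0,0,0],"fingers":1},{"delta_pos":[0,0,0],"twist":[0,0,0],"fingers":1},{"delta_pos":[0.5,0,0],"twist":[0,0,0],"fingers":1},{"delta_pos":[1.5,0,0],"twist":[0,0,0],"fingers":1},{"delta_pos":[2.5,0,0],"twist":[0,0,0],"fingers":1},{"delta_pos":[3.5,0,0],"twist":[0,0,0],"fingers":1},{"delta_pos":[4.5,0,0],"twist":[0,0,0],"fingers":1},{"delta_pos":[5,0,0],"twist":[0,0,0],"fingers":1},{"delta_pos":[5,0,0],"twist":[0,0,0],"fingers":1}]' >/dev/null
python3 - <<'E'
from h import *
from cell import get_image
to(.486,.254,.105,90)
for n in("top","side"):
    d=get_image(n);np.savez(f'pics/{n}5.npz',**d)
b=cv2.resize(d['img'][190:310,220:340],(600,600),interpolation=cv2.INTER_CUBIC)
cv2.imwrite('pics/cg.png',b[...,::-1])
E
```

```text
t 36.18 tcp [0.4845 0.2567 0.1489] F [ 0.5  0.3 -2.1] open 0.0209 
R [[-0.006, -0.004, 1.0], [0.002, 1.0, 0.004], [-1.0, 0.002, -0.006]]
cm [ 4.39 -0.28  0.18] twist [ 0.004 -0.006 -0.002]
```

View pics/cg.png

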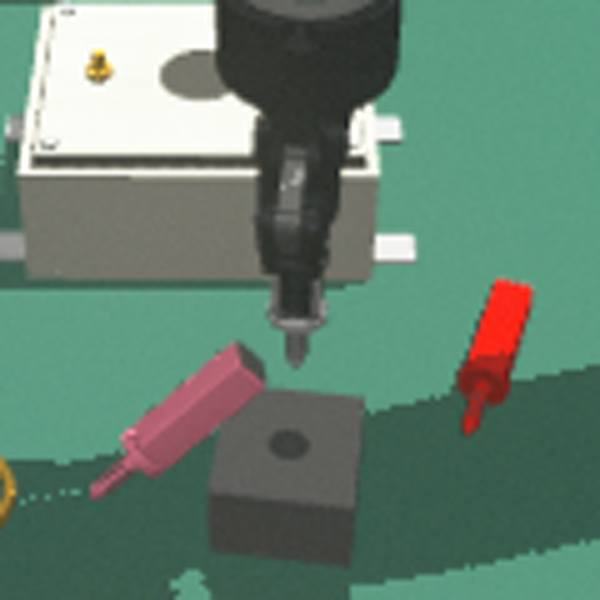

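Side crop: the tip is at (297,367) above the socket at (289,445). It needs about +2.7 mm in x. Lowering with the correction, to just short of the seat.

```bash

python3 -m pendant '[{"delta_pos":[0,-0.1,0.2],"twist":[0,-0.006,0],"fingers":1},{"delta_pos":[1,-0.14,0.27],"twist":[0,-0.006,0],"fingers":1},{"delta_pos":[2,-0.14,0.27],"twist":[0,-0.006,0],"fingers":1},{"delta_pos":[3,-0.14,0.27],"twist":[0,-0.006,0],"fingers":1},{"delta_pos":[4,-0.14,0.27],"twist":[0,-0.006,0],"fingers":1},{"delta_pos":[4.8,-0.14,0.27],"twist":[0,-0.006,0],"fingers":1},{"delta_pos":[5.5,-0.14,0.27],"twist":[0,-0.006,0],"fingers":1},{"delta_pos":[6,-0.14,0.27],"twist":[0,-0.006,0],"fingers":1},{"delta_pos":[6.3,-0.14,0.27],"twist":[0,-0.006,0],"fingers":1},{"delta_pos":[6.3,-0.14,0.27],"twist":[0,-0.006,0],"fingers":1}]' 
python3 -m pendant '[{"delta_pos":[0,0,0],"twist":[0,0,0],"fingers":1},{"delta_pos":[0.3,0,0],"twist":[0,0,0],"fingers":1},{"delta_pos":[0.6,0,0],"twist":[0,0,0],"fingers":1},{"delta_pos":[0.9,0,0],"twist":[0,0,0],"fingers":1},{"delta_pos":[1.2,0,0],"twist":[0,0,0],"fingers":1},{"delta_pos":[1.5,0,0],"twist":[0,0,0],"fingers":1},{"delta_pos":[1.8,0,0],"twist":[0,0,0],"fingers":1},{"delta_pos":[2.0,0,0],"twist":[0,0,0],"fingers":1},{"delta_pos":[2.1,0,0],"twist":[0,0,0],"fingers":1},{"delta_pos":[2.1,0,0],"twist":[0,0,0],"fingers":1}]' 
python3 -c "
from h import *
to(.4872,.2553,.061);uv(4)"
```

```text
t: 37.12
tcp_pos: [0.4875, 0.2558, 0.0872]
tool_rot: [[0.002, -0.004, 1.0], [0.003, 1.0, 0.004], [-1.0, 0.003, 0.002]]
wrist_force: [-0.2, -0.2, -1.8]
opening: 0.0209
t: 37.95
tcp_pos: [0.4875, 0.2558, 0.0659]
tool_rot: [[0.002, -0.004, 1.0], [0.003, 1.0, 0.004], [-1.0, 0.003, 0.002]]
wrist_force: [-0.6, -0.1, -2.0]
opening: 0.0207
t 37.95 tcp [0.4875 0.2558 0.0659] F [-0.6 -0.1 -2. ] open 0.0207 
R [[0.002, -0.004, 1.0], [0.003, 1.0, 0.004], [-1.0, 0.003, 0.002]]
cm [ 0.49 -0.05 -0.03] twist [ 0.004  0.002 -0.003]
u,v mm [519.11 183.72] z 66.2 Fu,Fv [0.1 0.1] Fz -1.6 t 38.1
```

Free in the socket. Seating slowly.

```bash

python3 -m pendant '[{"delta_pos":[0.05,0,0],"twist":[0,0,0],"fingers":1},{"delta_pos":[0.1,0,0],"twist":[0,0,0],"fingers":1},{"delta_pos":[0.15,0,0],"twist":[0,0,0],"fingers":1},{"delta_pos":[0.2,0,0],"twist":[0,0,0],"fingers":1},{"delta_pos":[0.25,0,0],"twist":[0,0,0],"fingers":1},{"delta_pos":[0.3,0,0],"twist":[0,0,0],"fingers":1},{"delta_pos":[0.35,0,0],"twist":[0,0,0],"fingers":1},{"delta_pos":[0.4,0,0],"twist":[0,0,0],"fingers":1},{"delta_pos":[0.4,0,0],"twist":[0,0,0],"fingers":1},{"delta_pos":[0.4,0,0],"twist":[0,0,0],"fingers":1}]' >/dev/null
python3 -c "
from h import *
uv(4)"
python3 -m pendant '[{"delta_pos":[0.03,0,0],"twist":[0,0,0],"fingers":1},{"delta_pos":[0.06,0,0],"twist":[0,0,0],"fingers":1},{"delta_pos":[0.09,0,0],"twist":[0,0,0],"fingers":1},{"delta_pos":[0.1,0,0],"twist":[0,0,0],"fingers":1},{"delta_pos":[0.1,0,0],"twist":[0,0,0],"fingers":1},{"delta_pos":[0.1,0,0],"twist":[0,0,0],"fingers":1},{"delta_pos":[0.1,0,0],"twist":[0,0,0],"fingers":1},{"delta_pos":[0.1,0,0],"twist":[0,0,0],"fingers":1},{"delta_pos":[0.1,0,0],"twist":[0,0,0],"fingers":1},{"delta_pos":[0.1,0,0],"twist":[0,0,0],"fingers":1}]' >/dev/null
python3 -c "
from h import *
uv(4)"
```

```text
u,v mm [519.26 183.77] z 62.4 Fu,Fv [-0.2  0.2] Fz -1.4 t 39.08
u,v mm [519.28 183.78] z 61.5 Fu,Fv [-0.2  0.2] Fz -1.6 t 40.07
```

```bash

python3 -m pendant '[{"delta_pos":[0.03,0,0],"twist":[0,0,0],"fingers":1},{"delta_pos":[0.06,0,0],"twist":[0,0,0],"fingers":1},{"delta_pos":[0.07,0,0],"twist":[0,0,0],"fingers":1},{"delta_pos":[0.07,0,0],"twist":[0,0,0],"fingers":1},{"delta_pos":[0.07,0,0],"twist":[0,0,0],"fingers":1},{"delta_pos":[0.07,0,0],"twist":[0,0,0],"fingers":1},{"delta_pos":[0.07,0,0],"twist":[0,0,0],"fingers":1},{"delta_pos":[0.07,0,0],"twist":[0,0,0],"fingers":1},{"delta_pos":[0.07,0,0],"twist":[0,0,0],"fingers":1},{"delta_pos":[0.07,0,0],"twist":[0,0,0],"fingers":1}]' >/dev/null
python3 -c "
from h import *
uv(4)"
python3 -m pendant '[{"delta_pos":[0.03,0,0],"twist":[0,0,0],"fingers":1},{"delta_pos":[0.06,0,0],"twist":[0,0,0],"fingers":1},{"delta_pos":[0.07,0,0],"twist":[0,0,0],"fingers":1},{"delta_pos":[0.07,0,0],"twist":[0,0,0],"fingers":1},{"delta_pos":[0.07,0,0],"twist":[0,0,0],"fingers":1},{"delta_pos":[0.07,0,0],"twist":[0,0,0],"fingers":1},{"delta_pos":[0.07,0,0],"twist":[0,0,0],"fingers":1},{"delta_pos":[0.07,0,0],"twist":[0,0,0],"fingers":1},{"delta_pos":[0.07,0,0],"twist":[0,0,0],"fingers":1},{"delta_pos":[0.07,0,0],"twist":[0,0,0],"fingers":1}]' >/dev/null
python3 -c "
from h import *
uv(4)"
```

```text
u,v mm [519.38 183.81] z 61.2 Fu,Fv [-2.8 -0.4] Fz 5.8 t 41.05
u,v mm [519.43 183.81] z 61.2 Fu,Fv [-4.1 -1.2] Fz 7.9 t 42.03
```

Collar seated: contact at z 61.2, the same height as when it was picked up. Releasing, then retreating.

```bash

python3 -m pendant '[{"delta_pos":[0,0,0],"twist":[0,0,0],"fingers":0.6},{"delta_pos":[0,0,0],"twist":[0,0,0],"fingers":0.4},{"delta_pos":[0,0,0],"twist":[0,0,0],"fingers":0.2},{"delta_pos":[0,0,0],"twist":[0,0,0],"fingers":0},{"delta_pos":[0,0,0],"twist":[0,0,0],"fingers":0},{"delta_pos":[0,0,0],"twist":[0,0,0],"fingers":0},{"delta_pos":[0,0,0],"twist":[0,0,0],"fingers":0},{"delta_pos":[0,0,0],"twist":[0,0,0],"fingers":0},{"delta_pos":[0,0,0],"twist":[0,0,0],"fingers":0},{"delta_pos":[0,0,0],"twist":[0,0,0],"fingers":0}]' 
python3 -m pendant '[{"delta_pos":[-0.5,0,0],"twist":[0,0,0],"fingers":0},{"delta_pos":[-2,0,0],"twist":[0,0,0],"fingers":0},{"delta_pos":[-4,0,0],"twist":[0,0,0],"fingers":0},{"delta_pos":[-6,0,0],"twist":[0,0,0],"fingers":0},{"delta_pos":[-8,0,0],"twist":[0,0,0],"fingers":0},{"delta_pos":[-10,0,0],"twist":[0,0,0],"fingers":0},{"delta_pos":[-12,0,0],"twist":[0,0,0],"fingers":0},{"delta_pos":[-14,0,0],"twist":[0,0,0],"fingers":0},{"delta_pos":[-15,0,0],"twist":[0,0,0],"fingers":0},{"delta_pos":[-15,0,0],"twist":[0,0,0],"fingers":0}]' 
python3 - <<'E'
from h import *
from cell import get_image
for n in("top","side"):
    d=get_image(n);np.savez(f'pics/{n}6.npz',**d)
b=cv2.resize(d['img'][120:384,70:370],(682,600),interpolation=cv2.INTER_CUBIC)
cv2.imwrite('pics/ch.png',b[...,::-1])
E
```

```text
t: 42.87
tcp_pos: [0.4879, 0.256, 0.0612]
tool_rot: [[0.003, -0.004, 1.0], [0.003, 1.0, 0.004], [-1.0, 0.003, 0.003]]
wrist_force: [-0.5, -0.2, 0.5]
opening: 0.0855
t: 43.7
tcp_pos: [0.4884, 0.256, 0.2143]
tool_rot: [[0.008, -0.004, 1.0], [0.005, 1.0, 0.004], [-1.0, 0.005, 0.008]]
wrist_force: [-0.3, 0.4, 0.3]
opening: 0.0854
```

View pics/ch.png

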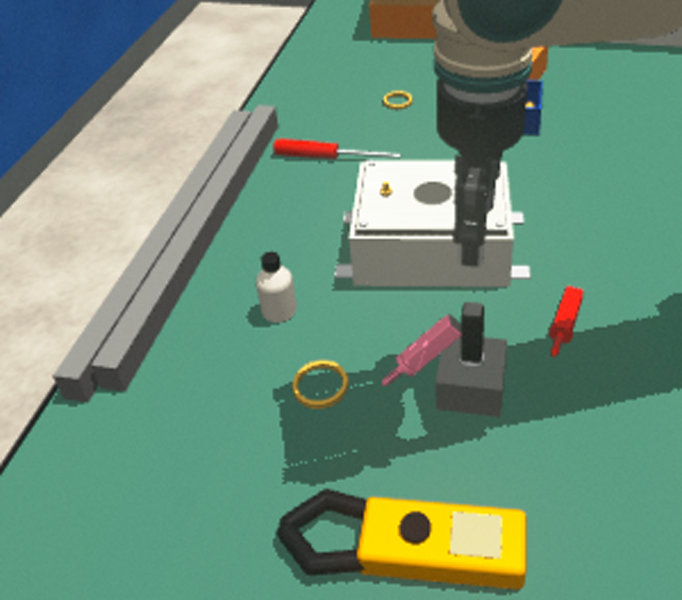

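The tool stands upright on its collar in the stand at (472,335) in the last picture. The gripper is clear above it, and the pink and red look-alikes and the other things visible in that picture look unmoved.

```bash
python3 -c "
from cell import job_done
print(job_done())"
```

```text
the job is handed in; nothing more can be done
None
```

The deburring is done: the blade went once right round the hole's edge and the tool is back in its stand. I handed the job in at about 44 s of the 72 s allowed; no verdict is reported.

- **Edge run:** I took the black tool and felt the edge at the stud side and on the -y side. Then I ran it clockwise from the stud, about 373° in all. At each stop the averaged inward force was 3.5 to 5.3 N. The force while moving between stops was not read.
- **Feeling first:** the light -y touch, about 3 N, came before the run proper. The run itself then started afresh at the stud side.
- **Hole position:** the edge on the -y side was about 2.4 mm farther out than the camera suggested, so I used the touch readings. As the run went round I widened the path by up to 0.35 mm to hold the force.
- **Putting back:** the collar seated at the same height as when I picked the tool up, with a final push of about 8 N. The last picture shows the tool upright and the gripper open above it. The neighbours it shows look unmoved by eye. The carton and parts bin were partly behind the arm, so I could not check them fully.

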